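# Red tools back into their foam trays

### The arm

A 6-joint arm with a two-finger parallel gripper is mounted at the origin on the work surface. World frame = base frame: x ahead of the robot, y to its left, z up, the work surface at z = 0. Lengths are in m, angles in rad, forces in N, time in s.
With the tool pointing down it reaches from about 0.425 to 0.95 m from the base axis. Payload 3.5 kg.
Tool frame: the origin (TCP) lies on the centre line of the jaws, within the pads' length; the fingertips stand 8 mm ahead of it and the grasp point (between the pads) lies 11 mm behind it; z points along the fingers, y is the line along which they close (so a half turn about z gives the same grasp; the last joint's range is limited). The gripper opens to 85 mm and grips with 20 to 120 N. Pads are 22 mm wide; open, the fingers measure 114 mm over their backs; the gripper's body (76 mm by 85 mm) begins 54 mm behind the grasp point. The pads swing forward as they close: fully open they stand 13 mm farther back than shut.
Start: joints at [1.114, 0.286, 1.577, -0, 1.279, -0.15], TCP at [0.204, 0.643, 0.239] pointing down, gripper open.
Joint ranges: [-2.77, 2.77], [-0.9, 2.22], [0.21, 2.48], [-1.53, 4.67], [0.24, 2.81], [-2.84, 2.84]. Speed limits (rad/s): [2.79, 2.79, 3.14, 3.14, 3.14, 3.14].

### API

Orientations are given as a unit quaternion [x, y, z, w].
In Python, from plant import ctrl gives the robot as it stands.
- The arm moves only by the tool send_rows, never from a script. Its argument "moves" is text: rows parted by semicolons, each of 7 numbers parted by spaces: the turn, a rotation vector about the tool's x, y, z in units of 360 degrees (1.0 is 360 degrees), then the shift along the tool's x, y, z in units of 20 cm (1.0 is 20 cm), then the gripper's target within -1 to 1 (fully open at 1, half-way at 0, shut at -1). A call has 1 to 12 rows; each row is the pose to reach, as a shift and turn from the pose commanded when the call began, along the tool's axes at that moment, turning the shorter way round; what a row does not reach only later rows make up. A row lasts 1/8 s, in which the tool goes at most 62.5 mm and 10.7 degrees, less where a joint would pass 70% of its speed; a pose out of reach is approached as far as the arm can. A call with a number of a shift or a turn outside -1 to 1 is refused whole. A call with a gripper value outside its range is refused whole. The fingers move at their own pace and stop on an object; "newtons" is the grip in N (left out, the last holds). Time passes only in rows, so rows that repeat a pose let the fingers close. It gives the time, the measured TCP pose, the force, the opening and the grip force at its end, in the units of the state.
- ctrl.get_state(): the state, without advancing time (a new reading comes with each control period).
- ctrl.read_camera(name): name is "scene" or "top" or "wrist"; returns a dict with "image" (480x640x3 uint8, red, green, blue), "fovy" (degrees; the focal length in pixels is half the picture's height over the tangent of half this angle, whatever the lens; pixels are square), "cx", "cy" (the principal point, pixels), "extrinsics" (4x4, takes a point from camera to world coordinates). Camera axes: x right, y up, looking along -z (the intrinsics and any distortion apply to the point x, -y, -z); pixel columns grow to the right and rows downward; lengths in m; the calibration is good to about 2 mm. A picture is of the moment at which its call begins. There is no depth.
- ctrl.sign_off(): hands the job in; it is judged then, once.
The state is a dict: "time": time; "qpos": joint angles; "dq": joint speeds; "joint_efforts": joint torques, N m; "eef_pos": TCP position; "tcp_rot": TCP orientation; "contact_force": force on the tool from outside, world axes, zero at the start; "wrist_torque": the same for the moment, N m; "opening": opening from 0.0 (shut) to 1.0 (fully open); "finger_force": force on a finger pad.
Only numpy, scipy, OpenCV 4.12 (cv2) and the standard library are available. Lean on these libraries where they do the work, as an engineer would, in place of code of your own. Each camera call takes 0.05 s, during which the arm holds its last target. There are 200 camera calls.

### The job

Tidy the repair bench: put the four red tools (screwdriver, side cutters, solder sucker and utility knife) back, each into the foam tray whose blue-floored cut-out has its shape, lying flat and fully down in it; lay them in rather than dropping them. Leave the yellow-handled screwdriver, which belongs to another bench, and the small laptop fan where they are.

Things in the scene. Friction and masses are not known exactly. Their poses are not given: they have to be found in the camera images.
- screwdriver: RED-handled screwdriver with blue end cap, 150 mm long, 70 g: square handle 22 wide, 20 high, x -75 to 5; steel shaft 6 thick, x 5 to 75, its axis 10 above the underside. Grip across the handle at x=-30. Origin: underside, middle of length; x to the tip, z up. Lies flat beside the trays.
- cutters: Side cutters, RED handles, dark steel head, 138 mm long, 14 high, 110 g: handles x -72 to 25, 46 wide at their ends; head at most 23 wide, 10 high, to x=65. Rigid. Grip across both handles where parallel, x=-10 (37 wide). Origin: underside, 65 mm behind the jaws' tip; x to the jaws, z up. Lies flat beside the trays.
- sucker: Solder sucker, thick RED barrel with black collars, 160 mm long, 60 g: barrel 24 wide and high, x -60 to 40 (has flats, does not roll); white pointed nozzle x 40 to 80, 11 thick at its root; steel rod with black plunger knob, x -80 to -60. Grip across the barrel at x=-10. Origin: underside, middle of length; x to the nozzle, z up. Lies flat beside the trays.
- knife: Stubby utility knife, blade drawn in, flat RED body with black slider on top, 120 mm long, 70 g: body 30 wide, 16 high (20 at the slider), x -60 to 40; steel nose 14 wide, 6 high, x 40 to 60. Grip across the body at x=-10. Origin: underside, middle of length; x to the nose, z up. Lies flat beside the trays.
- tray_screwdriver: Fixed tray of black foam, grey rim, 196 x 100 x 22 mm; cut-out with blue floor (white print of the tool) 6 mm above the underside: handle part x -83 to 13, 38 wide, then narrow slot to x=83, 20 wide; dark finger recess 56 (x) by 86 (y) around x=-30, as deep. Origin: underside, tray's middle; x to the cut-out's narrow end, z up. Seated, the tool's origin is 6 mm above this one, its x along this x.
- tray_cutters: Fixed tray of black foam, grey rim, 196 x 100 x 22 mm; cut-out with blue floor (white print of the tool) 6 mm above the underside: broadest, x -81 to 27, 62 wide, then to x=73, 36 wide; dark finger recess 56 (x) by 86 (y) around x=-10, as deep. Origin: underside, tray's middle; x to the cut-out's narrow end, z up. Seated, the tool's origin is 6 mm above this one, its x along this x.
- tray_sucker: Fixed tray of black foam, grey rim, 196 x 100 x 22 mm; cut-out with blue floor (white print of the tool) 6 mm above the underside: longest, x -88 to 48, 40 wide, then slot to x=88, 22 wide; dark finger recess 56 (x) by 86 (y) around x=-10, as deep. Origin: underside, tray's middle; x to the cut-out's narrow end, z up. Seated, the tool's origin is 6 mm above this one, its x along this x.
- tray_knife: Fixed tray of black foam, grey rim, 196 x 100 x 22 mm; cut-out with blue floor (white print of the tool) 6 mm above the underside: shortest, x -68 to 48, 46 wide, then stub to x=68, 28 wide; dark finger recess 56 (x) by 86 (y) around x=-10, as deep. Origin: underside, tray's middle; x to the cut-out's narrow end, z up. Seated, the tool's origin is 6 mm above this one, its x along this x.
- yellow_screwdriver: Bystander: screwdriver of the same shape and size as the red one but with a YELLOW handle; it lies among the tools and is to stay where it is. Origin and axes as for the red one.
- fan: Bystander: laptop blower fan, flat aluminium housing about 75 x 62 x 11 mm with a black round intake, lying among the tools; it is to stay where it is. Origin: underside, under the rotor's axis; x towards the copper fins at its outlet.
Mind the look-alikes: they are no part of the job. What is shaped like the sucker but green is not meant. What is shaped like the cutters but purple is not meant.

How it is judged:
At the end, for the whole second after the job is handed in: Each red tool lies in its own tray's cut-out: origins within 12 mm horizontally, tool origin at most 10 mm above the tray's underside, level within 0.07 rad, along the tray within 0.2 rad, at rest; yellow screwdriver and fan within 25 mm of their start (horizontal distance between screwdriver and tray_screwdriver below 0.012 m and z of screwdriver in the frame of tray_screwdriver between 0.003 and 0.01 m and angle between each of screwdriver, cutters, sucker, knife's own z axis and vertical below 0.07 rad and angle between the x axis of screwdriver and the x axis of tray_screwdriver, either way round below 0.2 rad and linear speed of each of screwdriver, cutters, sucker, knife below 0.02 m/s and angular speed of each of screwdriver, cutters, sucker, knife below 0.2 rad/s and horizontal distance between cutters and tray_cutters below 0.012 m and z of cutters in the frame of tray_cutters between 0.003 and 0.01 m and angle between the x axis of cutters and the x axis of tray_cutters, either way round below 0.2 rad and horizontal distance between sucker and tray_sucker below 0.012 m and z of sucker in the frame of tray_sucker between 0.003 and 0.01 m and angle between the x axis of sucker and the x axis of tray_sucker, either way round below 0.2 rad and horizontal distance between knife and tray_knife below 0.012 m and z of knife in the frame of tray_knife between 0.003 and 0.01 m and angle between the x axis of knife and the x axis of tray_knife, either way round below 0.2 rad and distance of each of yellow_screwdriver, fan from where it was at the start of the episode below 0.025 m); the robot touches nothing.
It fails at once if a red tool is dropped or thrown (it moves faster than 0.8 m/s, as after a fall of over 3 cm, with the fingers off it) ((linear speed of screwdriver above 0.8 m/s and contact force between the fingers and screwdriver below 0.1 N) or (linear speed of cutters above 0.8 m/s and contact force between the fingers and cutters below 0.1 N) or (linear speed of sucker above 0.8 m/s and contact force between the fingers and sucker below 0.1 N) or (linear speed of knife above 0.8 m/s and contact force between the fingers and knife below 0.1 N)).
It fails at once if the yellow screwdriver or the fan is shifted by more than 25 mm (distance of any of yellow_screwdriver, fan from where it was at the start of the episode above 0.025 m).
It also fails if it takes over 120 s, if anything falls off the work surface, if the arm or the gripper's body presses on something with over 40 N, if the wrist force passes 120 N, or if a joint passes its speed limit or range.

## Working session

There is one attempt and no reset: what is moved stays moved. The work goes in short steps, Python scripts to look and compute and a tool call to move; the robot and the scene stay as the last step left them, time stands still between calls to the robot, and variables do not carry over. Pictures are saved under pics/ and viewed, at most 14 in all, crops included, and the job is handed in when it is done.

Besides the shell and the picture viewer there is one more tool, called after "Request:" as name(argument=value, ...) on one line, values as JSON. send_rows: Moves the arm, as the interface text tells. Its arguments: {"type":"object","properties":{"moves":{"type":"string"},"newtons":{"type":"number"}},"required":["moves"]}

```bash
mkdir -p pics
cat > h.py <<'E'
import numpy as np, cv2
from plant import ctrl
from scipy.spatial.transform import Rotation as R
def snap(cam,fn):
    c=ctrl.read_camera(cam); cv2.imwrite('pics/'+fn+'.png',c['image'][:,:,::-1])
    np.savez('pics/'+fn+'.npz',**{k:np.array(v) for k,v in c.items() if k!='image'}); return c
def px2w(c,u,v,z):
    f=240/np.tan(np.radians(float(c['fovy']))/2); E=c['extrinsics']
    d=E[:3,:3]@np.array([(u-float(c['cx']))/f,-(v-float(c['cy']))/f,-1]); o=E[:3,3]
    return o+d*(z-o[2])/d[2]
def w2px(c,p):
    f=240/np.tan(np.radians(float(c['fovy']))/2); E=c['extrinsics']
    q=E[:3,:3].T@(np.array(p)-E[:3,3]); return float(c['cx'])+f*q[0]/-q[2], float(c['cy'])-f*q[1]/-q[2]
def load(fn): return dict(np.load('pics/'+fn+'.npz',allow_pickle=True))
E
python3 - <<'E'
from h import *
for n in ('top','scene'):
    c=snap(n,n+'0'); print({k:v for k,v in c.items() if k!='image'})
s=ctrl.get_state(); print(s)
E
```

```text
{'fovy': 55.20807456294711, 'cx': 321.83145362945646, 'cy': 239.98161804183306, 'extrinsics': array([[ 0.00656663,  0.99321222, -0.11613079,  0.39986128],
       [-0.99995991,  0.00581504, -0.00680955, -0.11784503],
       [-0.00608802,  0.11617085,  0.99321059,  1.21479436],
       [ 0.        ,  0.        ,  0.        ,  1.        ]])}
{'fovy': 57.08678586081812, 'cx': 320.6033910201184, 'cy': 237.65753518135068, 'extrinsics': array([[ 0.78958488, -0.46413415,  0.4014165 ,  0.99185413],
       [ 0.61340287,  0.57874282, -0.53739527, -0.76184721],
       [ 0.01710658,  0.67054921,  0.7416678 ,  0.91046511],
       [ 0.        ,  0.        ,  0.        ,  1.        ]])}
{'time': 0.1, 'qpos': array([ 1.11401635e+00,  2.87155997e-01,  1.57802073e+00,  3.17394227e-06,
        1.27862749e+00, -1.50013240e-01]), 'dq': array([-0.00129015, -0.00150862, -0.00254241, -0.00178998, -0.00030362,
       -0.00107214]), 'joint_efforts': array([ 5.51206176e-04, -4.07296336e+01, -2.93698043e+01, -1.92031216e-04,
        3.45258559e-03, -1.03898483e-05]), 'eef_pos': array([0.20355652, 0.64296872, 0.23803821]), 'tcp_rot': array([ 1.52783010e-01,  9.88259141e-01, -1.05482379e-03, -3.31816959e-04]), 'contact_force': array([ 1.24284858, -0.43637068, -0.09710267]), 'wrist_torque': array([-0.01160796, -0.040844  , -0.00342292]), 'finger_force': 0.0, 'opening': 0.9997950096679783}
```

View pics/top0.png

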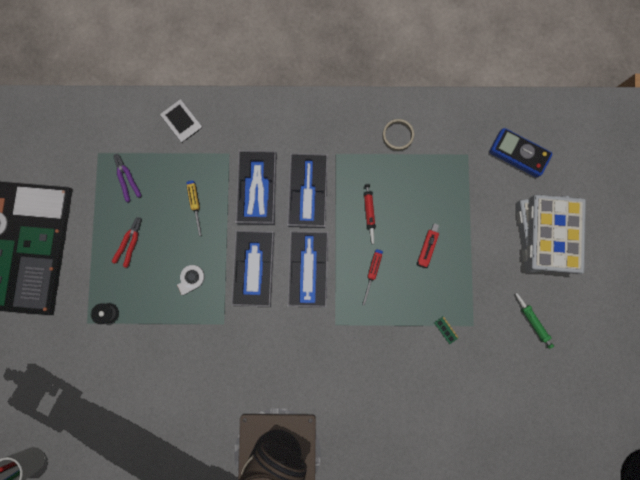

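View pics/scene0.png

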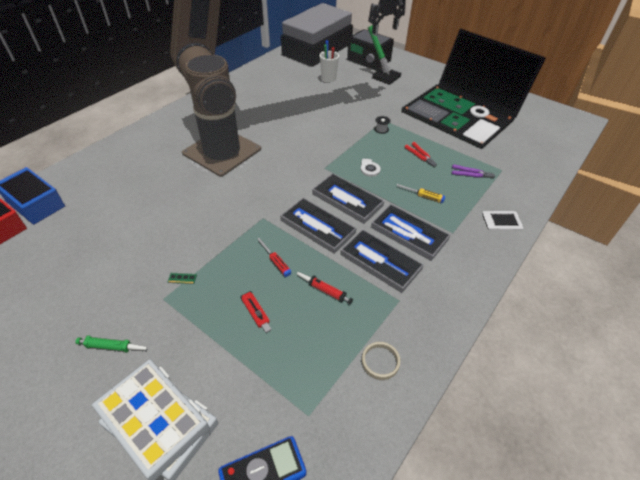

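The top view shows four trays at about (257,188) cutters, (308,190) screwdriver, (253,268) knife and (308,269) sucker. Red objects are cutters (127,242), sucker (370,212), screwdriver (373,272) and knife (428,247). Look-alikes to leave alone are the purple cutters (126,178), yellow screwdriver (194,205), green sucker (533,320) and the fan (190,279). I'll check these in crops.

Run:
```python
from h import *
im=cv2.imread('pics/top0.png'); c=load('top0')
print('tcp px',w2px(c,[.204,.643,.239]), 'base',w2px(c,[0,0,0]))
A=cv2.resize(im[145:330,80:330],None,fx=3.2,fy=3.2,interpolation=cv2.INTER_CUBIC)
B=cv2.resize(im[170:320,340:450],None,fx=4,fy=4,interpolation=cv2.INTER_CUBIC)
cv2.imwrite('pics/A.png',A);cv2.imwrite('pics/B.png',B)
hsv=cv2.cvtColor(im,cv2.COLOR_BGR2HSV)
for name,m,z in (('red',(cv2.inRange(hsv,(0,140,60),(8,255,255))|cv2.inRange(hsv,(172,140,60),(180,255,255))),.012),('blue/white',cv2.inRange(hsv,(105,120,80),(125,255,255)),.006)):
    m=m.copy(); m[:,:85]=0;m[:,480:]=0
    m=cv2.morphologyEx(m,cv2.MORPH_CLOSE,np.ones((3,3)))
    for k in cv2.findContours(m,cv2.RETR_EXTERNAL,cv2.CHAIN_APPROX_NONE)[0]:
        if cv2.contourArea(k)<40: continue
        w=np.array([px2w(c,u+0,v+0,z)[:2] for u,v in k[:,0]],np.float32)
        r=cv2.minAreaRect(w); print(name,k[:,0].mean(0).round(),np.round(r[0],4),np.round(r[1],4),round(r[2],1))
```

```text
tcp px (np.float64(-42.89622644384775), np.float64(386.3561552274692)) base (np.float64(277.1259749259061), np.float64(452.5308631783947))
red [374. 266.] [ 0.4731 -0.2472] [0.0193 0.0692] 72.9
red [130. 249.] [0.5135 0.3956] [0.0136 0.0942] 74.5
red [121. 247.] [0.5197 0.4195] [0.0133 0.0907] 66.3
red [428. 248.] [ 0.5205 -0.3879] [0.028  0.0958] 70.6
red [369. 209.] [ 0.6241 -0.2347] [0.0815 0.0196] 5.3
blue/white [253. 269.] [0.4646 0.0709] [0.0471 0.136 ] 87.3
blue/white [308. 270.] [ 0.4646 -0.0735] [0.0413 0.1746] 88.4
blue/white [256. 190.] [0.6787 0.0679] [0.1481 0.0642] 0.3
blue/white [307. 192.] [ 0.6753 -0.0702] [0.0406 0.1624] 88.5
```

View pics/A.png

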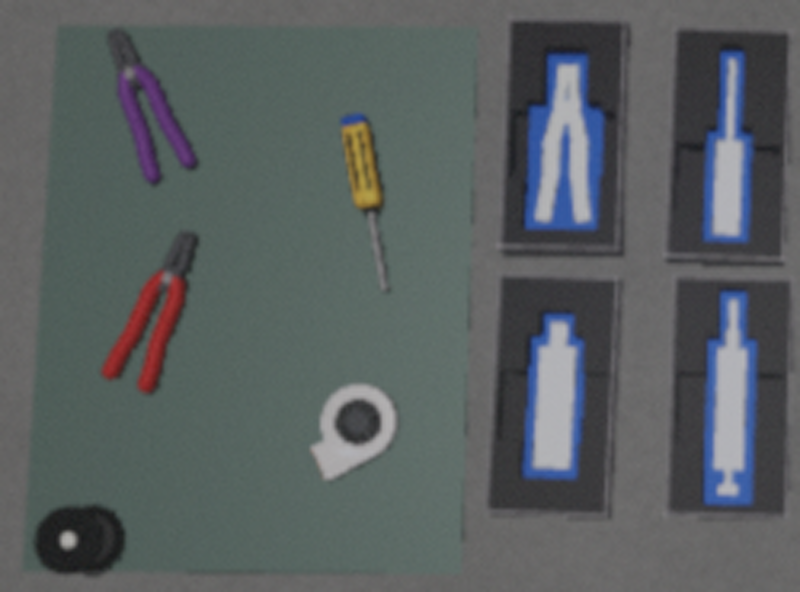

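View pics/B.png

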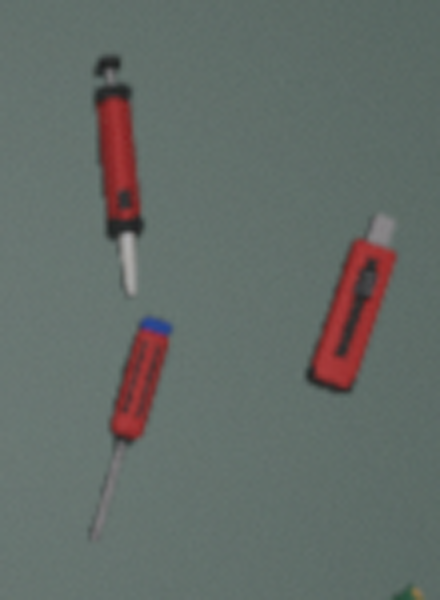

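The crops confirm the choices. Cutters: jaw tip A(190,234), handle ends (110,375) and (148,390). Sucker: B(107,58) to nozzle (130,295). Screwdriver: cap B(157,320), tip (94,540). Knife: rear B(330,385), nose (384,216). The white fan and the yellow screwdriver are clear of the paths.

```bash
cat >> h.py <<'E'
def rel(x,y,z,yaw):
    """move from measured pose to TCP x,y,z with tool y axis at world yaw (deg), pointing down"""
    s=ctrl.get_state(); R0=R.from_quat(s['tcp_rot']); a=np.radians(yaw)
    M=np.array([[np.sin(a),np.cos(a),0],[-np.cos(a),np.sin(a),0],[0,0,-1]]).T if 0 else np.column_stack([[-np.sin(a),np.cos(a),0],[np.cos(a),np.sin(a),0],[0,0,-1]])
    rv=(R0.inv()*R.from_matrix(M)).as_rotvec()/(2*np.pi)
    sh=R0.inv().apply(np.array([x,y,z])-s['eef_pos'])/.2
    return np.round(rv,4),np.round(sh,4)
def st():
    s=ctrl.get_state(); m=R.from_quat(s['tcp_rot']).as_matrix()
    print('t',round(s['time'],2),'p',s['eef_pos'].round(4),'yyaw',round(np.degrees(np.arctan2(m[1,1],m[0,1])),2),'tilt',m[2,:2].round(3),'op',round(s['opening']*85,1),'ff',round(s['finger_force'],1),'F',s['contact_force'].round(1),'q',s['qpos'].round(2))
E
python3 - <<'E'
from h import *
c=load('top0')
A=lambda u,v,z:px2w(c,80+u/3.2,145+v/3.2,z)[:2]
B=lambda u,v,z:px2w(c,340+u/4,170+v/4,z)[:2]
def tool(n,tail,tip,L,tx):
    d=tip-tail; l=np.hypot(*d); o=tip-d/l*tx
    print(n,'len',l.round(4),'exp',L,'origin',o.round(4),'yaw',np.degrees(np.arctan2(d[1],d[0])).round(1))
tool('cut',(A(110,375,.008)+A(148,390,.008))/2,A(190,234,.005),.137,.065)
tool('suck',B(107,58,.014),B(130,295,.012),.16,.08)
tool('scr',B(157,320,.014),B(94,540,.010),.15,.075)
tool('knife',B(330,385,.010),B(384,216,.005),.12,.06)
st()
print(rel(.49,.407,.14,70))
E
```

```text
cut len 0.1318 exp 0.137 origin [0.5358 0.4   ] yaw -18.9
suck len 0.1595 exp 0.16 origin [ 0.611  -0.2358] yaw -174.8
scr len 0.1493 exp 0.15 origin [ 0.4433 -0.2398] yaw 163.8
knife len 0.1195 exp 0.12 origin [ 0.5292 -0.3934] yaw -19.1
t 0.1 p [0.2036 0.643  0.238 ] yyaw 72.42 tilt [ 0.    -0.002] op 85.0 ff 0.0 F [ 1.2 -0.4 -0.1] q [ 1.11  0.29  1.58  0.    1.28 -0.15]
(array([-0.0003, -0.    ,  0.0067]), array([-1.7218, -0.6912,  0.4911]))
```

Request:
send_rows(moves="0 0 0.004 -0.95 -0.33 0.1 1;0 0 0.004 -0.95 -0.33 0.1 1;0 0 0.004 -0.95 -0.33 0.1 1;0 0 0.004 -0.95 -0.33 0.1 1", newtons=30)

```text
time: 0.6
eef_pos: [0.3673, 0.5206, 0.2181]
tcp_rot: [0.167, 0.986, -0.001, -0.0]
contact_force: [-0.7, -0.6, 0.2]
opening: 0.996
finger_force: 0.0
```

Request:
send_rows(moves="0 0 0 -0.95 -0.33 0.29 1;0 0 0 -0.95 -0.33 0.29 1;0 0 0 -0.95 -0.33 0.29 1;0 0 0 -0.95 -0.33 0.29 1;0 0 0 -0.95 -0.33 0.29 1")

```text
time: 1.23
eef_pos: [0.5231, 0.3986, 0.1605]
tcp_rot: [0.166, 0.986, -0.0, -0.001]
contact_force: [-0.7, 0.8, 0.1]
opening: 1.001
finger_force: 0.0
```

Run:
```python
from h import *
c=snap('wrist','w1'); st(); print(c['fovy'],c['cx'],c['cy'],c['extrinsics'].round(3)); print(rel(.526,.403,.16,71))
```

```text
t 1.27 p [0.5224 0.3996 0.1612] yyaw 70.98 tilt [0.001 0.   ] op 84.9 ff 0.0 F [-0.9 -0.1  0.7] q [ 0.5   0.32  1.68  0.    1.14 -0.74]
71.51065993013344 324.61926510947126 239.97513809997986 [[ 0.327 -0.905 -0.273  0.455]
 [ 0.945  0.313  0.096  0.424]
 [-0.001 -0.289  0.957  0.294]
 [ 0.     0.     0.     1.   ]]
(array([ 0.    , -0.0002, -0.    ]), array([-0.0113,  0.0218,  0.006 ]))
```

View pics/w1.png

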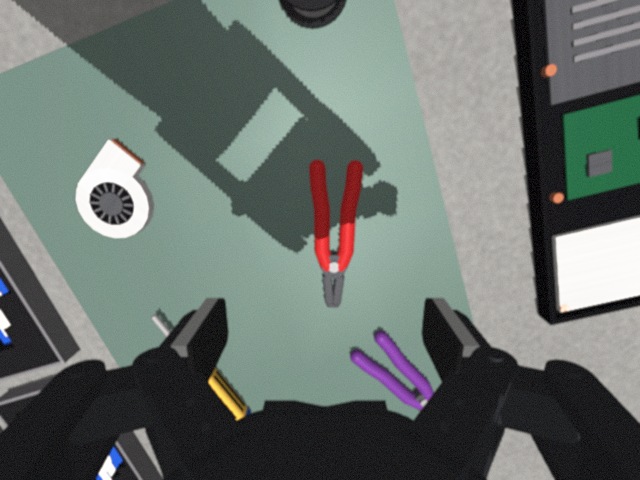

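The wrist picture shows the cutters centred: handle ends at (317,162) and (355,164), jaw tip at (333,306). The purple pair lies lower right at (400,375). I'll hold this against the top view estimate.

Run:
```python
from h import *
c=load('w1')
t=(px2w(c,317,162,.008)+px2w(c,355,164,.008))[:2]/2; j=px2w(c,333,306,.005)[:2]
d=j-t;l=np.hypot(*d);print('len',l,'yaw',np.degrees(np.arctan2(d[1],d[0])),'origin',j-d/l*.065,'grip',j-d/l*.075)
g=j-d/l*.075
print(rel(g[0],g[1],.011,90+np.degrees(np.arctan2(d[1],d[0]))))
```

```text
len 0.13452663878051035 yaw -19.712797511930617 origin [0.54126469 0.40312518] grip [0.53185073 0.40649823]
(array([ 0.    , -0.0002,  0.0019]), array([-0.0341,  0.0479,  0.751 ]))
```

Request:
send_rows(moves="0 0 0.002 -0.03 0.045 0.5 1;0 0 0.002 -0.03 0.045 0.5 1;0 0 0.002 -0.03 0.045 0.65 1;0 0 0.002 -0.03 0.045 0.75 1;0 0 0.002 -0.03 0.045 0.75 1;0 0 0.002 -0.03 0.045 0.75 -1;0 0 0.002 -0.03 0.045 0.75 -1;0 0 0.002 -0.03 0.045 0.75 -1;0 0 0.002 -0.03 0.045 0.75 -1;0 0 0.002 -0.03 0.045 0.75 -1;0 0 0.002 -0.03 0.045 0.75 -1", newtons=40)

```text
time: 2.65
eef_pos: [0.5328, 0.4059, 0.0132]
tcp_rot: [0.172, 0.985, 0.001, 0.001]
contact_force: [-1.5, -0.9, 4.8]
opening: 0.404
finger_force: 39.9
```

Run:
```python
from h import *
st(); print(rel(.665,.068,.13,90))
```

```text
t 2.65 p [0.5328 0.4059 0.0132] yyaw 70.25 tilt [-0.002  0.002] op 34.4 ff 39.9 F [-1.5 -0.9  4.8] q [ 0.5   0.53  1.71  0.    0.91 -0.73]
(array([ 0.0002,  0.0003, -0.0549]), array([-1.194 , -1.3654, -0.5846]))
```

Request:
send_rows(moves="0 0 0 0 0 -0.25 -1;0 0 0 0 0 -0.5 -1;0 0 0 -0.2 -0.22 -0.55 -1;0 0 0 -0.4 -0.44 -0.55 -1;0 0 0 -0.61 -0.68 -0.55 -1;0 0 0 -0.61 -0.68 -0.55 -1")

```text
time: 3.4
eef_pos: [0.602, 0.232, 0.1209]
tcp_rot: [0.174, 0.985, -0.0, -0.0]
contact_force: [0.4, 0.2, -0.5]
opening: 0.401
finger_force: 40.4
```

Request:
send_rows(moves="0 0 -0.02 -0.2 -0.22 -0.04 -1;0 0 -0.04 -0.4 -0.44 -0.04 -1;0 0 -0.055 -0.617 -0.673 -0.04 -1;0 0 -0.055 -0.617 -0.673 -0.04 -1;0 0 -0.055 -0.617 -0.673 -0.04 -1;0 0 -0.055 -0.617 -0.673 -0.04 -1")

```text
time: 4.15
eef_pos: [0.6705, 0.0697, 0.1288]
tcp_rot: [-0.001, 1.0, 0.0, -0.001]
contact_force: [0.6, -0.1, -0.4]
opening: 0.403
finger_force: 40.5
```

Run:
```python
from h import *
c=snap('wrist','w2'); st(); print(w2px(c,ctrl.get_state()['eef_pos'])); snap('top','t2')
```

```text
t 4.2 p [0.6706 0.0697 0.129 ] yyaw 90.18 tilt [0.001 0.   ] op 34.2 ff 40.5 F [ 0.5  0.1 -1.5] q [-0.05  0.39  1.66  0.    1.1  -1.62]
(np.float64(321.80054930025716), np.float64(309.7096152688854))
```

View pics/w2.png

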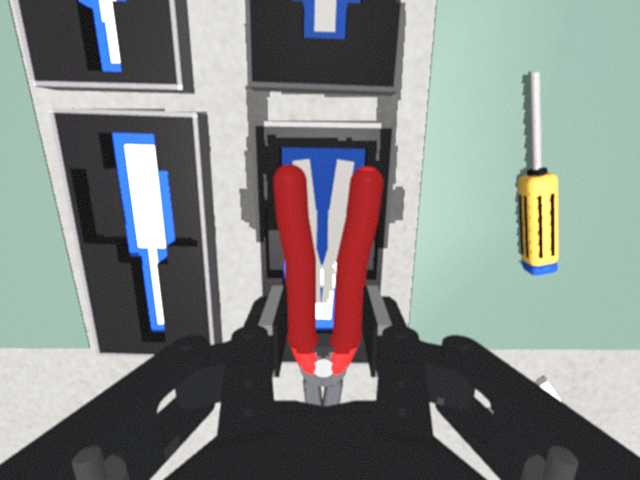

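The wrist view shows the cutters held straight over their tray. Handle ends are at (290,170) and (369,170), the cut-out's rear floor corners at (283,148) and (365,148), and the tray's rear rim corners at (256,124) and (391,122).

Run:
```python
from h import *
c=load('w2'); P=lambda u,v,z:px2w(c,u,v,z)[:2]
e=[P(290,168,.123),P(369,168,.123)]; m=np.mean(e,0); print('handle ends',e,m,'origin x est',m[0]+.072)
a,b=P(283,148,.006),P(365,148,.006); print('floor',a,b,'w',np.hypot(*(a-b)),'tray o x',(a+b)[0]/2+.081,'y',(a+b)[1]/2)
a,b=P(256,123,.022),P(391,121,.022); print('rim',a,b,'w',np.hypot(*(a-b)),'tray o x',(a+b)[0]/2+.098,'y',(a+b)[1]/2)
# trays from top picture: project candidates
im=cv2.imread('pics/top0.png'); t=load('top0')
for n,(x,y) in dict(cut=(.681,.068)).items():
    print([np.round(w2px(t,[x+sx*.098,y+sy*.05,.022]),1) for sx,sy in((1,1),(1,-1),(-1,-1),(-1,1))])
```

```text
handle ends [array([0.60934365, 0.05662295]), array([0.60923483, 0.08888825])] [0.60928924 0.0727556 ] origin x est 0.6812892414385637
floor [0.60441027 0.03992054] [0.60420632 0.10060483] w 0.06068462655783343 tray o x 0.6853082930171512 y 0.07026268626275918
rim [0.58768682 0.0240382 ] [0.5860986  0.11569625] w 0.09167181394956851 tray o x 0.6848927125223799 y 0.0698672232210504
[array([237.5, 150.7]), array([274.8, 150.8]), array([273.4, 223.2]), array([235.4, 223. ])]
```

Request:
send_rows(moves="0 0 0 -0.02 -0.012 0.1 -1;0 0 0 -0.02 -0.012 0.28 -1;0 0 0 -0.02 -0.012 0.4 -1;0 0 0 -0.02 -0.012 0.47 -1;0 0 0 -0.02 -0.012 0.52 -1;0 0 0 -0.02 -0.012 0.54 -1;0 0 0 -0.02 -0.012 0.545 -1;0 0 0 -0.02 -0.012 0.545 -1")

```text
time: 5.25
eef_pos: [0.676, 0.0654, 0.0213]
tcp_rot: [-0.001, 1.0, -0.0, 0.001]
contact_force: [-0.1, 1.0, -1.2]
opening: 0.402
finger_force: 40.5
```

Run:
```python
from h import *
st()
```

```text
t 5.25 p [0.676  0.0654 0.0213] yyaw 90.06 tilt [-0.002 -0.   ] op 34.1 ff 40.5 F [-0.1  1.  -1.2] q [-0.05  0.53  1.68 -0.    0.93 -1.62]
```

Request:
send_rows(moves="0 0 0 0 0 0.008 -1;0 0 0 0 0 0.008 0;0 0 0 0 0 0.008 0.1;0 0 0 0 0 0.008 0.15;0 0 0 0 0 0.008 0.15;0 0 0 0 0 -0.1 0.15;0 0 0 0 0 -0.35 0.15;0 0 0 0 0 -0.65 1;0 0 0 0 0 -0.65 1;0 0 0 0 0 -0.65 1")

```text
time: 6.5
eef_pos: [0.6755, 0.0654, 0.1518]
tcp_rot: [-0.001, 1.0, -0.0, 0.001]
contact_force: [0.5, 1.0, -0.0]
opening: 0.998
finger_force: 0.0
```

Run:
```python
from h import *
snap('wrist','w3');st()
c=load('top0'); p=[.53-.0095,-.3935+.0033]; print(rel(*p,.15,71))
```

```text
t 6.55 p [0.6747 0.0655 0.15  ] yyaw 90.06 tilt [0.001 0.   ] op 85.0 ff 0.0 F [-0.8 -0.5 -0.4] q [-0.05  0.37  1.64 -0.    1.13 -1.62]
(array([-0.    , -0.0002,  0.053 ]), array([ 7.7330e-01, -2.2776e+00,  6.0000e-04]))
```

View pics/w3.png

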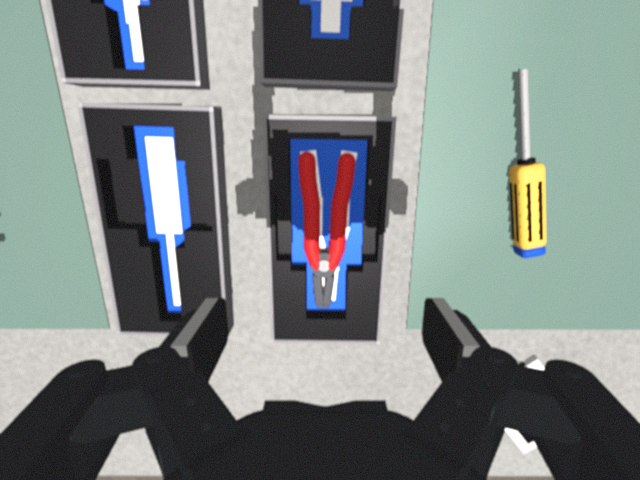

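The cutters lie in the cut-out: handle ends at (308,155) and (347,155), jaws at (323,300) inside the narrow part. Next is the knife.

Request:
send_rows(moves="0 0 0.02 0.26 -1 0 1;0 0 0.04 0.26 -1 0 1;0 0 0.053 0.26 -1 0 1;0 0 0.053 0.26 -1 0 1;0 0 0.053 0.26 -1 0 1")

```text
time: 7.18
eef_pos: [0.6226, -0.1353, 0.1488]
tcp_rot: [0.166, 0.986, 0.001, -0.001]
contact_force: [-0.6, 1.3, -0.4]
opening: 0.997
finger_force: 0.0
```

Run:
```python
from h import *
st();print(rel(.522,-.39,.14,71))
```

```text
t 7.17 p [ 0.6226 -0.1353  0.1488] yyaw 70.87 tilt [0.003 0.001] op 84.8 ff 0.0 F [-0.6  1.3 -0.4] q [-0.37  0.29  1.74  0.    1.11 -1.61]
(array([ 0.0001, -0.0005, -0.0004]), array([ 0.0575, -1.3682,  0.0432]))
```

Request:
send_rows(moves="0 0 0 0.04 -1 0.02 1;0 0 0 0.04 -1 0.02 1;0 0 0 0.04 -1 0.02 1;0 0 0 0.04 -1 0.02 1")

```text
time: 7.68
eef_pos: [0.5503, -0.3222, 0.1456]
tcp_rot: [0.166, 0.986, 0.0, -0.0]
contact_force: [-0.5, 0.8, -0.2]
opening: 0.998
finger_force: 0.0
```

Request:
send_rows(moves="0 0 0 0.015 -0.37 0.02 1;0 0 0 0.015 -0.37 0.02 1;0 0 0 0.015 -0.37 0.02 1")

```text
time: 8.05
eef_pos: [0.5245, -0.3887, 0.1417]
tcp_rot: [0.165, 0.986, 0.001, -0.0]
contact_force: [0.4, 0.2, 0.7]
opening: 1.0
finger_force: 0.0
```

Run:
```python
from h import *
snap('wrist','w4');st()
```

```text
t 8.1 p [ 0.5248 -0.3881  0.1418] yyaw 71.07 tilt [0.001 0.001] op 85.0 ff 0.0 F [ 0.1 -0.1  0.1] q [-0.79  0.33  1.71  0.    1.1  -2.03]
```

View pics/w4.png

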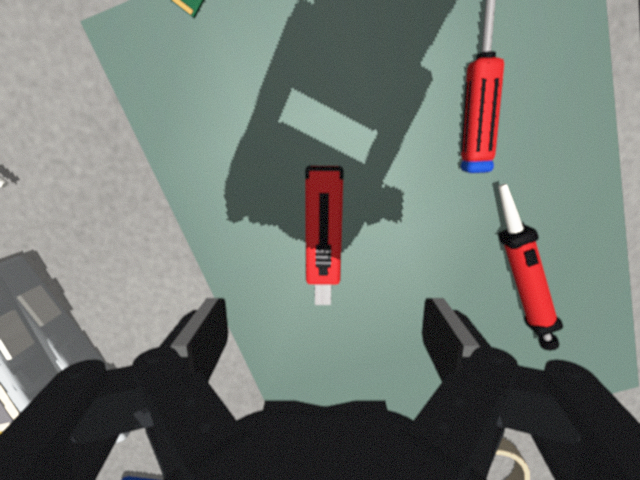

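The knife is under the jaws, rear edge at (324,168) and nose tip at (323,305). The sucker (503,184)-(549,343) and screwdriver are well clear to the right.

```bash
cat >> h.py <<'E'
def fit(c,tail,zt,tip,zp,tx,gx):
    a=px2w(c,*tail,zt)[:2];j=px2w(c,*tip,zp)[:2];d=j-a;l=np.hypot(*d);d/=l
    yaw=np.degrees(np.arctan2(d[1],d[0])); g=j-d*(tx-gx)
    print('len',l.round(4),'yaw',yaw.round(1),'origin',(j-d*tx).round(4),'grip',g.round(4)); return g,yaw
E
python3 - <<'E'
from h import *
c=load('w4')
g,y=fit(c,(324,168),.014,(323,305),.004,.06,-.01); print(rel(*g,.011,y+90))
fit(c,(549,344),.014,(503,184),.012,.08,-.01)
E
```

```text
len 0.122 yaw -19.4 origin [ 0.5345 -0.3913] grip [ 0.5251 -0.388 ]
(array([ 0.0002, -0.0001,  0.0013]), array([-1.900e-03,  3.000e-04,  6.541e-01]))
len 0.1566 yaw -175.3 origin [ 0.6132 -0.2355] grip [ 0.6231 -0.2346]
```

Request:
send_rows(moves="0 0 0.001 0 0 0.3 1;0 0 0.001 0 0 0.5 1;0 0 0.001 0 0 0.6 1;0 0 0.001 0 0 0.65 1;0 0 0.001 0 0 0.65 1;0 0 0.001 0 0 0.65 -1;0 0 0.001 0 0 0.65 -1;0 0 0.001 0 0 0.65 -1;0 0 0.001 0 0 0.65 -1;0 0 0.001 0 0 0.65 -1;0 0 0.001 0 0 0.65 -1")

```text
time: 9.48
eef_pos: [0.5243, -0.3907, 0.0133]
tcp_rot: [0.168, 0.986, -0.001, 0.001]
contact_force: [-0.6, 0.2, 5.8]
opening: 0.336
finger_force: 40.2
```

Run:
```python
from h import *
st(); print(rel(.46,.069,.14,90))
```

```text
t 9.47 p [ 0.5243 -0.3907  0.0133] yyaw 70.62 tilt [-0.001 -0.001] op 28.5 ff 40.2 F [-0.6  0.2  5.8] q [-0.8   0.5   1.75 -0.    0.89 -2.03]
(array([-0.0002,  0.0002, -0.0538]), array([ 1.0653,  2.0611, -0.6367]))
```

Request:
send_rows(moves="0 0 0 0 0 -0.25 -1;0 0 0 0 0 -0.5 -1;0 0 0 0.13 0.25 -0.6 -1;0 0 0 0.26 0.5 -0.6 -1;0 0 0 0.39 0.75 -0.6 -1;0 0 0 0.53 1 -0.6 -1;0 0 0 0.53 1 -0.6 -1")

```text
time: 10.35
eef_pos: [0.4882, -0.1621, 0.1305]
tcp_rot: [0.166, 0.986, 0.001, -0.002]
contact_force: [-0.7, -0.5, -1.6]
opening: 0.336
finger_force: 39.9
```

Request:
send_rows(moves="0 0 -0.02 0.13 0.25 -0.03 -1;0 0 -0.04 0.26 0.5 -0.03 -1;0 0 -0.054 0.39 0.75 -0.03 -1;0 0 -0.054 0.54 1 -0.03 -1;0 0 -0.054 0.54 1 -0.03 -1;0 0 -0.054 0.54 1 -0.03 -1")

```text
time: 11.1
eef_pos: [0.455, 0.0578, 0.1381]
tcp_rot: [-0.001, 1.0, -0.0, -0.0]
contact_force: [0.1, -0.0, -0.9]
opening: 0.339
finger_force: 40.1
```

Run:
```python
from h import *
snap('wrist','w5');st()
```

```text
t 11.15 p [0.4552 0.0573 0.1382] yyaw 90.01 tilt [ 0. -0.] op 28.8 ff 40.1 F [-0.6 -0.4 -0.1] q [-0.1  -0.09  2.18 -0.    1.05 -1.67]
```

View pics/w5.png

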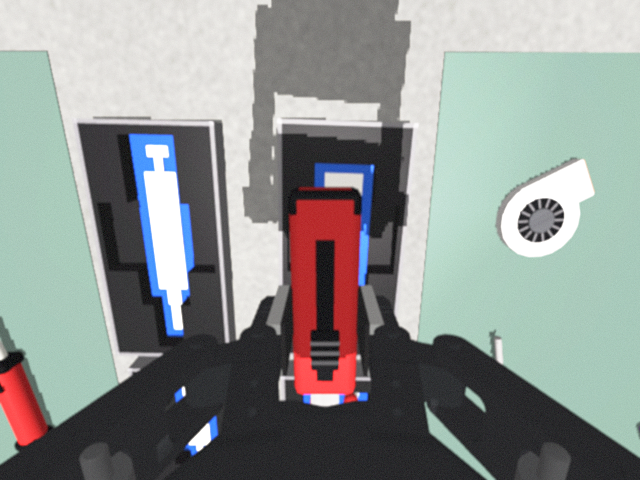

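The knife is held straight, its rear at rows 188-194 and columns 291-361. The tray's cut-out rear corners are at (316,164) and (374,165), the rim's rear corners at (279,121) and (414,124), so it needs a shift towards +y.

Run:
```python
from h import *
c=load('w5'); P=lambda u,v,z:px2w(c,u,v,z)[:2]
a,b=P(291,194,.141),P(361,194,.141); print('knife rear',a,b,'w',np.hypot(*(a-b)),'origin',(a+b)/2+[.06,0])
a=P(326,188,.125);print('rear bottom',a)
a,b=P(316,164,.006),P(374,165,.006); print('floor',a,b,'w',np.hypot(*(a-b)),'o',(a+b)/2+[.068,0])
a,b=P(279,121,.022),P(414,124,.022); print('rim',a,b,'w',np.hypot(*(a-b)),'o',(a+b)/2+[.098,0])
```

```text
knife rear [0.40308802 0.04583456] [0.40303176 0.07322172] w 0.027387217987339816 origin [0.46305989 0.05952814]
rear bottom [0.40297613 0.05957478]
floor [0.40117933 0.05213431] [0.40185134 0.09723583] w 0.04510652903997295 o [0.46951533 0.07468507]
rim [0.37048396 0.02665485] [0.37230757 0.12189363] w 0.0952562314767533 o [0.46939576 0.07427424]
```

Request:
send_rows(moves="0 0 0 -0.033 0.075 0.1 -1;0 0 0 -0.033 0.075 0.2 -1;0 0 0 -0.033 0.075 0.33 -1;0 0 0 -0.033 0.075 0.45 -1;0 0 0 -0.033 0.075 0.52 -1;0 0 0 -0.033 0.075 0.57 -1;0 0 0 -0.033 0.075 0.595 -1;0 0 0 -0.033 0.075 0.6 -1;0 0 0 -0.033 0.075 0.6 -1")

```text
time: 12.28
eef_pos: [0.4621, 0.0731, 0.0193]
tcp_rot: [-0.001, 1.0, -0.0, 0.001]
contact_force: [-1.1, -1.0, 2.3]
opening: 0.338
finger_force: 40.5
```

Run:
```python
from h import *
st()
```

```text
t 12.28 p [0.4621 0.0731 0.0193] yyaw 90.08 tilt [-0.001 -0.001] op 28.7 ff 40.5 F [-1.1 -1.   2.3] q [-0.06  0.15  2.21 -0.    0.79 -1.63]
```

Seated, with light contact. I'll release and rise.

Request:
send_rows(moves="0 0 0 0 0 0 -0.15;0 0 0 0 0 0 0;0 0 0 0 0 0 0;0 0 0 0 0 0 0;0 0 0 0 0 -0.1 0;0 0 0 0 0 -0.35 0;0 0 0 0 0 -0.6 0.6;0 0 0 0 0 -0.6 1;0 0 0 0 0 -0.6 1")

```text
time: 13.4
eef_pos: [0.4608, 0.0733, 0.1378]
tcp_rot: [-0.001, 1.0, 0.0, -0.0]
contact_force: [-0.0, -0.3, -0.6]
opening: 1.0
finger_force: 0.0
```

Run:
```python
from h import *
snap('wrist','w6');st(); print(rel(.622,-.2345,.15,-85))
```

```text
t 13.45 p [0.4602 0.0733 0.1369] yyaw 90.06 tilt [0.003 0.   ] op 84.6 ff 0.0 F [-0.2  0.3 -0.4] q [-0.06 -0.07  2.16 -0.    1.05 -1.63]
(array([-6.000e-04, -1.000e-04,  4.863e-01]), array([-0.8071, -1.5401, -0.068 ]))
```

View pics/w6.png

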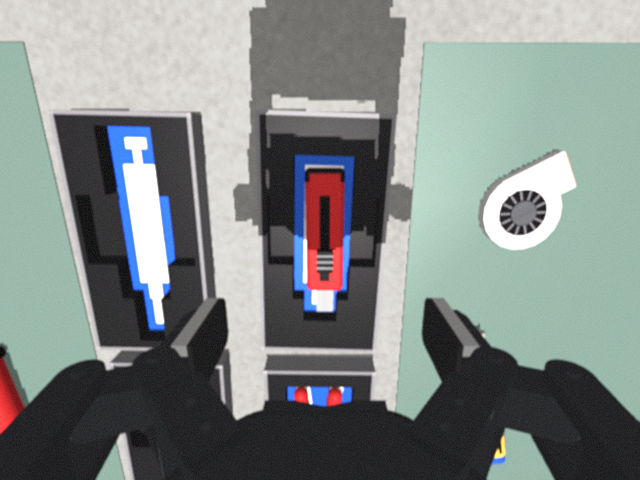

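The knife lies fully in its cut-out: body (304-345,168-290), nose (322,300), rim visible all round. Next is the sucker; two earlier views agree on its pose within 2 mm.

Request:
send_rows(moves="0 0 -0.014 -0.2 -0.38 -0.05 1;0 0 -0.014 -0.4 -0.77 -0.05 1;0 0 -0.014 -0.4 -0.77 -0.05 1;0 0 -0.014 -0.4 -0.77 -0.05 1")

```text
time: 13.95
eef_pos: [0.5416, -0.0832, 0.1463]
tcp_rot: [-0.042, 0.999, 0.0, -0.001]
contact_force: [-0.6, 0.6, 0.5]
opening: 0.999
finger_force: 0.0
```

Request:
send_rows(moves="0 0 0 -0.4 -0.77 0 1;0 0 0 -0.4 -0.77 0 1;0 0 0 -0.4 -0.77 0 1;0 0 0 -0.4 -0.77 0 1")

```text
time: 14.45
eef_pos: [0.6347, -0.2282, 0.1457]
tcp_rot: [-0.043, 0.999, 0.001, -0.001]
contact_force: [-0.1, 0.5, -0.0]
opening: 0.999
finger_force: 0.0
```

Run:
```python
from h import *
st(); print(rel(.6225,-.2347,.014,95)); print(rel(.6225,-.2347,.075,95))
```

```text
t 14.45 p [ 0.6347 -0.2282  0.1457] yyaw 94.97 tilt [0.003 0.002] op 84.9 ff 0.0 F [-0.1  0.5 -0. ] q [-0.5   0.37  1.65 -0.    1.13 -2.15]
(array([ 0.0003, -0.0004, -0.0001]), array([ 0.0618, -0.0282,  0.6587]))
(array([ 0.0003, -0.0004, -0.0001]), array([ 0.0626, -0.0277,  0.3537]))
```

Request:
send_rows(moves="0 0 0 0.06 -0.03 0.15 1;0 0 0 0.06 -0.03 0.35 1;0 0 0 0.06 -0.03 0.52 1;0 0 0 0.06 -0.03 0.62 1;0 0 0 0.06 -0.03 0.655 1;0 0 0 0.06 -0.03 0.655 -1;0 0 0 0.06 -0.03 0.655 -1;0 0 0 0.06 -0.03 0.655 -1;0 0 0 0.06 -0.03 0.655 -1;0 0 0 0.06 -0.03 0.655 -1;0 0 0 0.06 -0.03 0.655 -1;0 0 0 0.06 -0.03 0.655 -1")

```text
time: 15.95
eef_pos: [0.6243, -0.2345, 0.0187]
tcp_rot: [-0.044, 0.999, -0.001, 0.001]
contact_force: [-0.4, 0.7, 5.0]
opening: 0.273
finger_force: 39.9
```

Run:
```python
from h import *
st(); print(rel(.457,-.072,.15,0))
```

```text
t 15.95 p [ 0.6243 -0.2345  0.0187] yyaw 95.1 tilt [-0.002 -0.001] op 23.2 ff 39.9 F [-0.4  0.7  5. ] q [-0.51  0.51  1.71 -0.    0.91 -2.17]
(array([1.000e-04, 4.000e-04, 2.642e-01]), array([ 0.7598,  0.8827, -0.6589]))
```

Request:
send_rows(moves="0 0 0 0 0 -0.2 -1;0 0 0 0 0 -0.45 -1;0 0 0.03 0 0 -0.63 -1;0 0 0.06 0.1 0.11 -0.63 -1;0 0 0.09 0.2 0.22 -0.63 -1;0 0 0.12 0.3 0.33 -0.63 -1;0 0 0.15 0.4 0.44 -0.63 -1;0 0 0.18 0.5 0.55 -0.63 -1;0 0 0.21 0.6 0.66 -0.63 -1;0 0 0.24 0.7 0.77 -0.63 -1;0 0 0.257 0.76 0.88 -0.63 -1;0 0 0.257 0.76 0.88 -0.63 -1")

```text
time: 17.45
eef_pos: [0.4549, -0.071, 0.1423]
tcp_rot: [0.69, 0.724, -0.0, -0.001]
contact_force: [1.4, -0.2, 0.2]
opening: 0.269
finger_force: 39.5
```

Request:
send_rows(moves="0 0 0.03 0 0 0 -1;0 0 0.06 0 0 0 -1;0 0 0.09 0 0 0 -1;0 0 0.12 0 0 0 -1;0 0 0.15 0 0 0 -1;0 0 0.18 0 0 0 -1;0 0 0.21 0 0 0 -1;0 0 0.24 0 0 0 -1;0 0 0.257 0 0 0 -1;0 0 0.257 0 0 0 -1;0 0 0.257 0 0 0 -1")

```text
time: 18.82
eef_pos: [0.4565, -0.0725, 0.1432]
tcp_rot: [1.0, 0.002, -0.0, 0.0]
contact_force: [-0.3, 0.5, -0.5]
opening: 0.27
finger_force: 39.5
```

Run:
```python
from h import *
snap('wrist','w7');st()
```

```text
t 18.88 p [ 0.4565 -0.0724  0.1432] yyaw -89.85 tilt [-0.  0.] op 22.7 ff 39.5 F [-0.3 -1.5 -0.2] q [-0.38 -0.09  2.17 -0.    1.06  1.19]
```

View pics/w7.png

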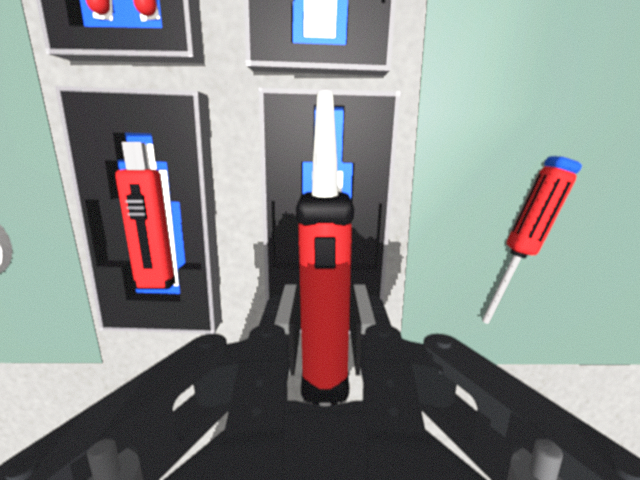

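The sucker is held straight, nozzle tip at (325,91) and front collar at (326,195). The tray's front corners are at (261,90) and (400,94), the slot end at (316-343,107). The screwdriver at right has its cap at (562,162) and tip at (487,320).

Run:
```python
from h import *
c=load('w7'); P=lambda u,v,z:px2w(c,u,v,z)[:2]
print('sucker origin',P(325,91,.1365)-[.08,0],P(326,198,.1485)-[.04,0])
a,b=P(316,107,.006),P(343,107,.006); print('slot end',a,b,'w',np.hypot(*(a-b)),'o',(a+b)/2-[.088,0])
a,b=P(261,90,.022),P(400,94,.022); print('rim',a,b,'w',np.hypot(*(a-b)),'o',(a+b)/2-[.098,0])
fit(c,(565,160),.012,(487,321),.010,.075,-.03)
fit(c,(139,290),.012,(139,142),.010,.06,-.01)
```

```text
sucker origin [ 0.46972535 -0.0711385 ] [ 0.470288   -0.07165642]
slot end [ 0.55498112 -0.06455217] [ 0.5550551  -0.08494367] w 0.020391635057073684 o [ 0.46701811 -0.07474792]
rim [ 0.5645946  -0.02643766] [ 0.56236561 -0.12402859] w 0.09761638228649229 o [ 0.4654801  -0.07523313]
len 0.1468 yaw 164.7 origin [ 0.4478 -0.2378] grip [ 0.4767 -0.2458]
len 0.1246 yaw -8.5 origin [0.4698 0.0798] grip [0.4599 0.0813]
```

Request:
send_rows(moves="0 0 0 -0.015 0.018 0.1 -1;0 0 0 -0.015 0.018 0.2 -1;0 0 0 -0.015 0.018 0.33 -1;0 0 0 -0.015 0.018 0.45 -1;0 0 0 -0.015 0.018 0.52 -1;0 0 0 -0.015 0.018 0.56 -1;0 0 0 -0.015 0.018 0.585 -1;0 0 0 -0.015 0.018 0.595 -1;0 0 0 -0.015 0.018 0.595 -1")

```text
time: 20.0
eef_pos: [0.4539, -0.0759, 0.0248]
tcp_rot: [1.0, 0.001, 0.001, 0.0]
contact_force: [-0.3, -0.1, -0.6]
opening: 0.269
finger_force: 39.5
```

Run:
```python
from h import *
st()
```

```text
t 20.0 p [ 0.4539 -0.0759  0.0248] yyaw -89.93 tilt [0.001 0.   ] op 22.9 ff 39.5 F [-0.3 -0.1 -0.6] q [-0.39  0.12  2.22  0.    0.8   1.18]
```

Request:
send_rows(moves="0 0 0 0 0 0.01 -1;0 0 0 0 0 0.02 -1;0 0 0 0 0 0.02 -1")

```text
time: 20.38
eef_pos: [0.4541, -0.076, 0.0246]
tcp_rot: [1.0, 0.001, -0.002, -0.0]
contact_force: [-13.4, 3.7, 28.9]
opening: 0.272
finger_force: 43.1
```

Request:
send_rows(moves="0 0 0 0 0 -0.018 -1;0 0 0 0 0 -0.02 -1;0 0 0 0 0 -0.02 -0.3;0 0 0 0 0 -0.02 -0.15;0 0 0 0 0 -0.02 -0.15;0 0 0 0 0 -0.02 -0.15;0 0 0 0 0 -0.12 -0.15;0 0 0 0 0 -0.37 -0.15;0 0 0 0 0 -0.6 0.6;0 0 0 0 0 -0.6 1;0 0 0 0 0 -0.6 1")

```text
time: 21.75
eef_pos: [0.4529, -0.0756, 0.1398]
tcp_rot: [1.0, 0.001, -0.0, -0.0]
contact_force: [-0.6, 0.8, -0.7]
opening: 0.999
finger_force: 0.0
```

Run:
```python
from h import *
snap('wrist','w8');st(); print(rel(.474,-.2465,.14,-106))
im=cv2.imread('pics/w8.png'); cv2.imwrite('pics/w8c.png',im)
```

```text
t 21.8 p [ 0.4524 -0.0754  0.139 ] yyaw -89.94 tilt [-0.002 -0.001] op 84.9 ff 0.0 F [ 0.  -0.7 -0.3] q [-0.39 -0.09  2.18 -0.    1.06  1.18]
(array([-0.0001,  0.0004,  0.0446]), array([ 0.107 ,  0.8557, -0.0063]))
```

View pics/w8.png

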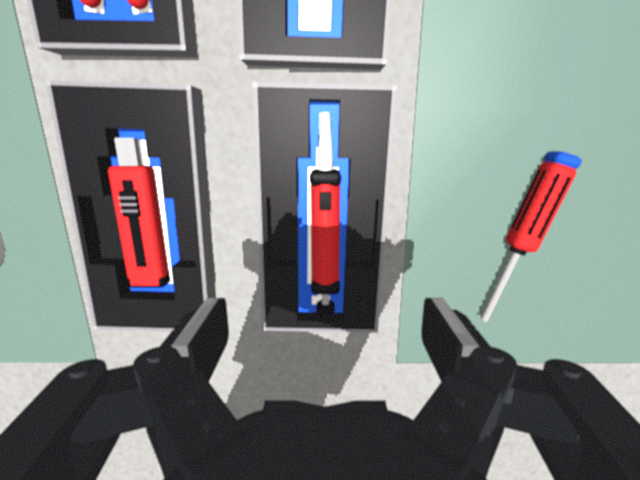

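The sucker lies in its cut-out: nozzle tip (324,115) inside the slot, knob (320,298) inside the rear end, rim visible around. Next is the screwdriver, cap (566,157), tip (486,319).

Request:
send_rows(moves="0 0 0.02 0.03 0.3 0 1;0 0 0.045 0.06 0.6 0 1;0 0 0.045 0.113 0.858 0 1;0 0 0.045 0.113 0.858 0 1;0 0 0.045 0.113 0.858 0 1")

```text
time: 22.42
eef_pos: [0.475, -0.2463, 0.1383]
tcp_rot: [0.99, -0.141, -0.002, -0.001]
contact_force: [-0.4, -0.3, -0.1]
opening: 1.002
finger_force: 0.0
```

Run:
```python
from h import *
c=load('w8'); g,y=fit(c,(568,156),.012,(486,319),.010,.075,-.03); st()
c=snap('wrist','w9'); hsv=cv2.cvtColor(c['image'],cv2.COLOR_RGB2HSV)
m=cv2.inRange(hsv,(0,140,50),(8,255,255))|cv2.inRange(hsv,(172,140,50),(180,255,255)); m=cv2.morphologyEx(m,cv2.MORPH_CLOSE,np.ones((9,9)))
for k in cv2.findContours(m,cv2.RETR_EXTERNAL,cv2.CHAIN_APPROX_NONE)[0]:
    if cv2.contourArea(k)<300: continue
    w=np.array([px2w(c,u,v,.015)[:2] for u,v in k[:,0]],np.float32); r=cv2.minAreaRect(w); print(k[:,0].mean(0).round(),np.round(r[0],4),np.round(r[1],4),round(r[2],1))
print(rel(.475,-.247,.018,-106))
```

```text
len 0.1466 yaw 163.6 origin [ 0.4474 -0.239 ] grip [ 0.4762 -0.2474]
t 22.43 p [ 0.475  -0.2463  0.1383] yyaw -106.16 tilt [-0.004 -0.002] op 85.1 ff 0.0 F [-0.4 -0.3 -0.1] q [-0.67  0.09  2.    0.    1.06  1.18]
[  9. 364.] [0.4361 0.061 ] [0.0246 0.0801] 57.8
[135. 305.] [ 0.4569 -0.0721] [0.0809 0.0292] 0.0
[327. 233.] [ 0.4748 -0.2461] [0.0214 0.0702] 74.4
(array([-0.0003,  0.0005, -0.0003]), array([0.0028, 0.007 , 0.603 ]))
```

Request:
send_rows(moves="0 0 0 0 0 0.15 1;0 0 0 0 0 0.33 1;0 0 0 0 0 0.48 1;0 0 0 0 0 0.57 1;0 0 0 0 0 0.605 1;0 0 0 0 0 0.605 -1;0 0 0 0 0 0.605 -1;0 0 0 0 0 0.605 -1;0 0 0 0 0 0.605 -1;0 0 0 0 0 0.605 -1;0 0 0 0 0 0.605 -1;0 0 0 0 0 0.605 -1")

```text
time: 23.98
eef_pos: [0.4769, -0.2479, 0.0203]
tcp_rot: [0.99, -0.14, 0.001, 0.0]
contact_force: [-0.2, 0.5, 5.9]
opening: 0.241
finger_force: 40.3
```

Run:
```python
from h import *
st(); print(rel(.648,-.072,.15,0))
```

```text
t 23.98 p [ 0.4769 -0.2479  0.0203] yyaw -106.14 tilt [0.002 0.001] op 20.5 ff 40.3 F [-0.2  0.5  5.9] q [-0.67  0.28  2.04 -0.    0.82  1.18]
(array([ 3.000e-04, -1.000e-04, -2.948e-01]), array([ 0.5785, -1.0824, -0.6481]))
```

Request:
send_rows(moves="0 0 0 0 0 -0.2 -1;0 0 0 0 0 -0.45 -1;0 0 -0.03 0 0 -0.63 -1;0 0 -0.06 0.08 -0.14 -0.63 -1;0 0 -0.09 0.16 -0.28 -0.63 -1;0 0 -0.12 0.24 -0.42 -0.63 -1;0 0 -0.15 0.32 -0.56 -0.63 -1;0 0 -0.18 0.4 -0.7 -0.63 -1;0 0 -0.21 0.48 -0.84 -0.63 -1;0 0 -0.24 0.578 -1 -0.63 -1;0 0 -0.272 0.578 -1 -0.63 -1;0 0 -0.272 0.578 -1 -0.63 -1")

```text
time: 25.48
eef_pos: [0.6423, -0.0868, 0.1441]
tcp_rot: [0.756, 0.655, -0.001, -0.001]
contact_force: [1.1, 0.3, -0.3]
opening: 0.242
finger_force: 39.6
```

Run:
```python
from h import *
st(); print(rel(.648,-.072,.145,90))
```

```text
t 25.48 p [ 0.6423 -0.0868  0.1441] yyaw -8.23 tilt [ 0.    -0.002] op 20.5 ff 39.6 F [ 1.1  0.3 -0.3] q [-0.29  0.32  1.72 -0.    1.11 -0.15]
(array([-2.000e-04, -3.000e-04, -2.729e-01]), array([ 0.0774,  0.0177, -0.0046]))
```

Request:
send_rows(moves="0 0 -0.03 0.077 0.018 0 -1;0 0 -0.06 0.077 0.018 0 -1;0 0 -0.09 0.077 0.018 0 -1;0 0 -0.12 0.077 0.018 0 -1;0 0 -0.15 0.077 0.018 0 -1;0 0 -0.18 0.077 0.018 0 -1;0 0 -0.21 0.077 0.018 0 -1;0 0 -0.24 0.077 0.018 0 -1;0 0 -0.273 0.077 0.018 0 -1;0 0 -0.273 0.077 0.018 0 -1;0 0 -0.273 0.077 0.018 0 -1")

```text
time: 26.85
eef_pos: [0.6482, -0.0729, 0.1451]
tcp_rot: [0.001, 1.0, 0.0, -0.0]
contact_force: [-0.5, -0.4, -0.1]
opening: 0.239
finger_force: 39.6
```

Run:
```python
from h import *
snap('wrist','w10');st()
```

```text
t 26.9 p [ 0.6483 -0.0728  0.1451] yyaw 89.87 tilt [0. 0.] op 20.6 ff 39.6 F [0.2 0.1 0.1] q [-0.27  0.32  1.71 -0.    1.11 -1.84]
```

View pics/w10.png

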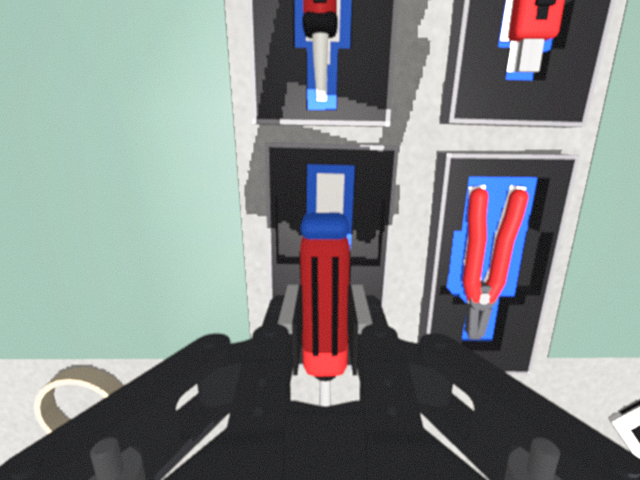

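The screwdriver is held straight, cap rear edge at row about 214 and columns 302-350. The tray's cut-out rear floor corners are at (307,165) and (354,165).

Run:
```python
from h import *
c=load('w10'); P=lambda u,v,z:px2w(c,u,v,z)[:2]
a,b=P(302,218,.145),P(350,218,.145); print('cap',a,b,'w',np.hypot(*(a-b)),'origin',(a+b)/2+[.075,0], 'bottom edge',P(326,213,.127)+[.075,0])
a,b=P(307,165,.006),P(354,165,.006); print('floor',a,b,'w',np.hypot(*(a-b)),'o',(a+b)/2+[.083,0])
a,b=P(268,147,.022),P(397,148,.022); print('rim',a,b,'w',np.hypot(*(a-b)),'o',(a+b)/2+[.098,0])
```

```text
cap [ 0.60656388 -0.08074373] [ 0.6066062 -0.0611235] w 0.019620275907596796 origin [ 0.68158504 -0.07093361] bottom edge [ 0.68340839 -0.07087288]
floor [ 0.59556364 -0.0856073 ] [ 0.59564757 -0.04809024] w 0.0375171560379479 o [ 0.6786056  -0.06684877]
rim [ 0.58129647 -0.11340053] [ 0.58222596 -0.01790669] w 0.09549836490850928 o [ 0.67976122 -0.06565361]
```

Request:
send_rows(moves="0 0 0 0.015 0.022 0.1 -1;0 0 0 0.015 0.022 0.2 -1;0 0 0 0.015 0.022 0.33 -1;0 0 0 0.015 0.022 0.45 -1;0 0 0 0.015 0.022 0.52 -1;0 0 0 0.015 0.022 0.56 -1;0 0 0 0.015 0.022 0.585 -1;0 0 0 0.015 0.022 0.593 -1;0 0 0 0.015 0.022 0.593 -1")

```text
time: 28.02
eef_pos: [0.646, -0.0683, 0.0274]
tcp_rot: [-0.001, 1.0, -0.0, 0.001]
contact_force: [0.6, -0.2, -0.2]
opening: 0.242
finger_force: 39.6
```

Run:
```python
from h import *
st()
```

```text
t 28.02 p [ 0.646  -0.0683  0.0274] yyaw 90.06 tilt [-0.001 -0.   ] op 20.5 ff 39.6 F [ 0.6 -0.2 -0.2] q [-0.26  0.47  1.76 -0.    0.91 -1.83]
```

1 mm to go, so I'll lower slightly, release and rise.

Request:
send_rows(moves="0 0 0 0 0 0.005 -1;0 0 0 0 0 0.005 -1;0 0 0 0 0 0.005 -0.3;0 0 0 0 0 0.005 -0.15;0 0 0 0 0 0.005 -0.15;0 0 0 0 0 0.005 -0.15;0 0 0 0 0 -0.1 -0.15;0 0 0 0 0 -0.35 -0.15;0 0 0 0 0 -0.6 0.6;0 0 0 0 0 -0.7 1;0 0 0 0 0 -0.7 1")

```text
time: 29.4
eef_pos: [0.6466, -0.0685, 0.1694]
tcp_rot: [-0.001, 1.0, -0.001, 0.002]
contact_force: [-0.7, 0.5, 0.1]
opening: 0.999
finger_force: 0.0
```

Request:
send_rows(moves="0 0 0 0.3 -0.8 -0.1 1;0 0 0 0.3 -0.8 -0.3 1;0 0 0 0.3 -1 -0.5 1;0 0 0 0.3 -1 -0.5 1;0 0 0 0.3 -1 -0.5 1;0 0 0 0.3 -1 -0.5 1")

```text
time: 30.15
eef_pos: [0.5849, -0.2673, 0.2635]
tcp_rot: [-0.0, 1.0, 0.002, -0.002]
contact_force: [0.6, 0.3, -0.8]
opening: 0.999
finger_force: 0.0
```

Run:
```python
from h import *
c=snap('top','t9');st();c2=snap('scene','s9');snap('wrist','w11')
im=cv2.imread('pics/t9.png')
A=cv2.resize(im[145:315,160:345],None,fx=3.4,fy=3.4,interpolation=cv2.INTER_CUBIC)
cv2.imwrite('pics/t9c.png',A)
a=cv2.imread('pics/top0.png');print('yellow/fan change', [cv2.absdiff(a[y0:y1,x0:x1],im[y0:y1,x0:x1]).mean().round(2) for x0,x1,y0,y1 in((180,210,170,240),(170,210,258,300),(400,420,160,180))])
```

```text
t 30.2 p [ 0.5849 -0.2667  0.2633] yyaw 90.11 tilt [0.005 0.004] op 84.7 ff 0.0 F [ 0.5 -0.5  0. ] q [-0.59  0.2   1.63  0.    1.31 -2.16]
yellow/fan change [np.float64(9.31), np.float64(9.83), np.float64(26.43)]
```

View pics/t9c.png

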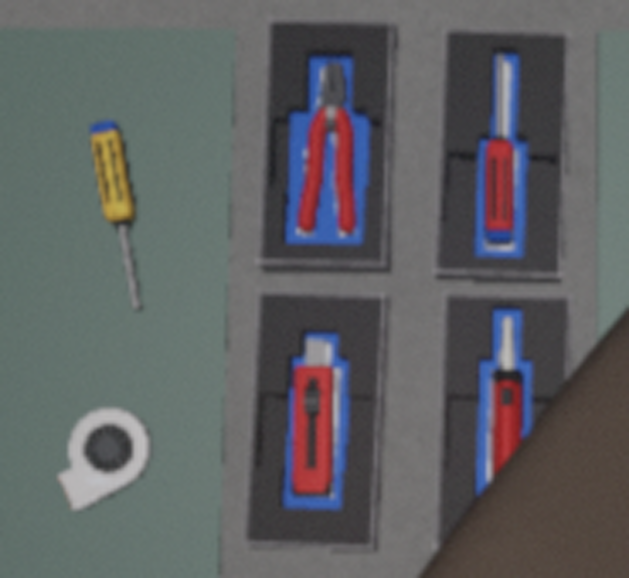

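All four red tools lie in their cut-outs, and the yellow screwdriver and the fan (centre (192,277)) have not moved from the first picture. The contact heights on placing (about 6 mm above the table grasp heights) match seated tools.

Run:
```python
from h import *
print(ctrl.sign_off())
```

```text
the job is handed in; nothing more can be done
None
```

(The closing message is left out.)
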